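# Lock the spray-air setting and open the air

## Robot

A 6-joint arm with a two-finger parallel gripper is mounted at the origin on the work surface. World frame = base frame: x ahead of the robot, y to its left, z up, the work surface at z = 0. Lengths are in m, angles in degrees, forces in N, time in s.
With the tool pointing down it reaches from about 0.375 to 0.9 m from the base axis. Payload 3.1 kg.
Tool frame: the origin (TCP) lies on the centre line of the jaws, within the pads' length; the fingertips stand 25 mm ahead of it and the grasp point (between the pads) lies 6 mm ahead of it; y points along the fingers, x is the direction in which the jaws open and shut, and the axes are right-handed (so a half turn about y gives the same grasp; the last joint's range is limited). The gripper opens to 87 mm and grips with 3 to 60 N. Pads are 19 mm wide; open, the fingers measure 117 mm over their backs; the gripper's body (75 mm by 190 mm) begins 51 mm behind the grasp point.
Start: joints at [-76.347, 30.224, 82.088, -0, 67.689, -10.227], TCP at [0.253, -0.571, 0.248] pointing down, gripper open.
Joint ranges: [-176.69, 176.69], [-43.24, 126.21], [12.49, 139.97], [-82, 262], [0, 151.66], [-163.58, 163.58]. Speed limits (degrees/s): [159.86, 159.86, 180, 180, 180, 180].

## Interface

Orientations are given as a 3x3 rotation matrix whose columns are the frame's x, y, z axes.
In Python, from rig import * gives the robot as it stands.
- The arm moves only by the tool play_rows, never from a script. Its argument "commands" is a list of rows, each a list of 2 entries, a list of its own where there are three numbers: the shift along the world's x, y, z in m, then the turn, a rotation vector about the world's x, y, z in rad. A call has 1 to 10 rows; each row is the pose to reach, as a shift and turn from the pose commanded when the call began; what a row does not reach only later rows make up. A row lasts 1/8 s, in which the tool goes at most 62.5 mm and 10.7 degrees, less where a joint would pass 70% of its speed; a pose out of reach is approached as far as the arm can. A call with a gripper value outside its range is refused whole. "gripper" is the finger opening in m, from 0 to 0.087, set as the call begins (left out, the last holds). The fingers move at their own pace and stop on an object; the grip force is fixed at half the most. Time passes only in rows, so rows that repeat a pose let the fingers close. It gives the time, the measured TCP pose, the force and the opening at its end, in the units of the state.
- read_state(): the state, without advancing time (a new reading comes with each control period).
- capture(name): name is "scene" or "top" or "wrist"; returns a dict with "frame" (400x640x3 uint8, red, green, blue), "depth" (400x640 float32, m along the optical axis (not along the pixel's ray), 0 where there is no reading), "mtx" (3x3 intrinsics, pixels), "cam_to_world" (4x4, takes a point from camera to world coordinates); the wrist camera has in their place "hand_eye" (4x4, takes a point from camera to tool coordinates, whose origin is the TCP and whose axes are the tool frame's). Camera axes: x right, y down, z forward; pixel columns grow to the right and rows downward; lengths in m; the calibration is good to about 2 mm. A picture is of the moment at which its call begins: read the wrist's pose just before it.
- hand_in(): hands the job in, once; it reports no verdict.
The state is a dict: "time_s": time; "joint_positions": joint angles; "qvel": joint speeds; "tau": joint torques, N m; "position": TCP position; "tcp_rot": TCP orientation; "force": force on the tool from outside, world axes, zero at the start; "moment": the same for the moment, N m; "opening": opening from 0.0 (shut) to 1.0 (fully open).
Only numpy, scipy, OpenCV 4.12 (cv2) and the standard library are available. Lean on these libraries where they do the work, as an engineer would, in place of code of your own. Each camera call takes 0.05 s, during which the arm holds its last target. There are 200 camera calls.

## Task

Tighten the black outer lock ring of the air regulator clockwise until it bites and has carried the orange pointer into the green, never as far as the red, without touching the pointer or turning the aluminium inner knob out of its setting. Then push the yellow-tipped valve lever gently over to fully open and let go; leave the other things on the table where they are.

Things in the scene. Friction and masses are not known exactly. Their poses are not given: they have to be found in the camera images.
- regulator: Blue air-regulator box, fixed to the table, 160 (its x) by 150 (its y) by 70 high; origin at the centre of its underside, z up. The two concentric controls stand on the middle of its top. Painted on its top around them, on the side of its +x face, is a scale: white, then green, then bare, then red, clockwise from above.
- ring_axis (a point): Point on the vertical axis of both controls, at mid-height of the outer lock ring, 89 mm above the table. The ring is black, knurled, 60 mm across, 18 mm high (80 to 98 mm above the table) and alike all round, so its angle cannot be seen. Above it on the same axis stands the inner pressure knob, aluminium, 34 mm across, from 99 to 117 mm above the table.
- ring_top (a point): Centre of the lock ring's upper face, 98 mm above the table, on the axis. The ring tightens clockwise from above: it runs free (0.05 N m) for an unknown 0.6 to 1.9 rad, then bites. From there it takes 0.5 N m, rising 0.6 N m per rad, carries the orange pointer along one to one and stays where it is left. Turned back, it runs loose and leaves the pointer where it is.
- pointer (a joint): Turn (rad) of the flat orange pointer that shows how tight the lock ring is: 0 at rest on the white, growing clockwise from above; green 0.14 to 0.38, bare 0.38 to 0.50, red above 0.50. Only the ring may move it. Nothing brings it back.
- pointer_tip (a point): Outer end of the orange pointer, 52 mm from the controls' axis. The pointer is a bar 5 mm wide lying on the box under the ring, its top 75 mm above the table; fingers on the ring pass over it if they stay above that.
- inner_mark (a point): Outer end of the red line on top of the inner pressure knob, 15 mm from the axis, 117 mm above the table. The knob turns very easily (0.01 N m).
- manifold: Aluminium valve block fixed to the table, 130 (its x) by 90 (its y) by 50 high, three brass stubs on its +y face; origin at the centre of its underside. The toggle lever stands on its middle.
- valve (a joint): Angle (rad) of the air-valve lever on the valve block: 0 shut, leaning 0.5 rad to the block's -x; 1.0 fully open, leaning 0.5 rad to its +x, both against stops. It turns about a level axis along the block's y, 72 mm above the table over the block's centre, needs about 1 N at the tip and stays where it is left.
- valve_tip (a point): Centre of the yellow ball, 26 mm across, at the end of the valve lever, 80 mm from its pivot, on a steel rod 10 mm thick.
- can_red: Loose red spray can with a red cap, upright, 64 mm across, 188 mm high; origin at the centre of its base. Not part of the job.
- can_blue: Loose blue spray can with a white cap, upright, 64 mm across, 188 mm high; origin at the centre of its base. Not part of the job.
- can_white: Loose bare-metal spray can with a black cap, upright, 64 mm across, 188 mm high; origin at the centre of its base. Not part of the job.
- paint_jar: Loose paint jar with orange lid, 58 mm across, 75 mm high; origin at the centre of its base. Not part of the job.
- tape: Loose roll of yellow masking tape lying flat, 60 mm across, 25 mm high; origin at the centre of its underside. Not part of the job.
- pot_lid: Loose red pot lid with a knob, used as a planet template, 120 mm across, 34 mm high; origin at the centre of its base. Not part of the job.
- palette_knife: Loose palette knife with wooden handle, 220 mm long, lying along its x; origin under its middle. Not part of the job.

How it is judged:
By the outcome, as a careful person would: the job done as asked, in the order asked, and still so for the second after the job is handed in, with the robot touching nothing.
It also fails if it takes over 64 s, if anything falls off the work surface, if the arm or the gripper's body presses on something with over 40 N, if the wrist force passes 120 N, or if a joint passes its speed limit or range.

## Working session

There is one attempt and no reset: what is moved stays moved. The work goes in short steps, Python scripts to look and compute and a tool call to move; the robot and the scene stay as the last step left them, time stands still between calls to the robot, and variables do not carry over. Pictures are saved under pics/ and viewed, about 8 in all and at most 12, crops included, and the job is handed in when it is done.

Besides the shell and the picture viewer there is one more tool, called after ">>>" as name(argument=value, ...) on one line, values as JSON. play_rows: Moves the arm, as the interface text tells. Its arguments: {"type":"object","properties":{"commands":{"type":"array"},"gripper":{"type":"number"}},"required":["commands"]}

```bash
mkdir -p pics; ls
cat > h.py <<'E'
from rig import *
import numpy as np, cv2
def save(n,f): cv2.imwrite('pics/'+n+'.png',cv2.cvtColor(f,cv2.COLOR_RGB2BGR))
def cam(c,st=None):
    T=c.get('cam_to_world')
    if T is None:
        W=np.eye(4);W[:3,:3]=np.array(st['tcp_rot']).reshape(3,3);W[:3,3]=st['position'];T=W@c['hand_eye']
    return np.array(T)
def ray(c,T,u,v,z):
    d=T[:3,:3]@np.linalg.solve(np.array(c['mtx']),[u,v,1.]);o=T[:3,3]
    return o+d*(z-o[2])/d[2]
E
python3 - <<'E'
from h import *
s=read_state();print(s)
a=capture('scene');b=capture('top')
save('s1',a['frame']);save('t1',b['frame'])
print(a['mtx'],a['cam_to_world'],b['mtx'],b['cam_to_world'])
np.savez('c1.npz',**{'s_'+k:v for k,v in a.items()},**{'t_'+k:v for k,v in b.items()})
E
```

```text
pics
{'time_s': 0.0, 'joint_positions': array([-7.63472491e+01,  3.02794227e+01,  8.21568712e+01,  2.31310952e-04,
        6.76889414e+01, -1.02253761e+01]), 'qvel': array([ 0.09829667,  0.02133303,  0.00026912, -0.06406891,  0.00197321,
       -0.01793205]), 'tau': array([ 1.98040558e-03, -4.40037382e+01, -1.76587683e+01,  6.35195780e-02,
        5.81668527e-02, -1.65832735e-04]), 'position': array([ 0.25287858, -0.57081007,  0.24656399]), 'tcp_rot': array([[ 4.04790579e-01, -5.12292165e-04,  9.14409276e-01],
       [-9.14406891e-01,  2.12488744e-03,  4.04790714e-01],
       [-2.15038789e-03, -9.99997611e-01,  3.91690929e-04]]), 'force': array([-1.07655022,  0.5844867 ,  0.22532618]), 'moment': array([ 0.00349923, -0.04845861,  0.01115991]), 'opening': 1.0033359543719713}
[[379.46433822   0.         323.27978   ]
 [  0.         379.46433822 203.94559142]
 [  0.           0.           1.        ]] [[ 0.63650691  0.65724675 -0.40359097  1.03608961]
 [ 0.77125791 -0.54544571  0.32810093 -0.37195267]
 [-0.00449369 -0.52011123 -0.85408671  1.04613343]
 [ 0.          0.          0.          1.        ]] [[385.07613944   0.         317.58972857]
 [  0.         385.07613944 195.5524939 ]
 [  0.           0.           1.        ]] [[-0.0150745  -0.98061775  0.1953499   0.35498873]
 [-0.99988568  0.01501425 -0.00178927 -0.01181806]
 [-0.00117844 -0.19535454 -0.98073198  1.15768469]
 [ 0.          0.          0.          1.        ]]
```

View pics/s1.png

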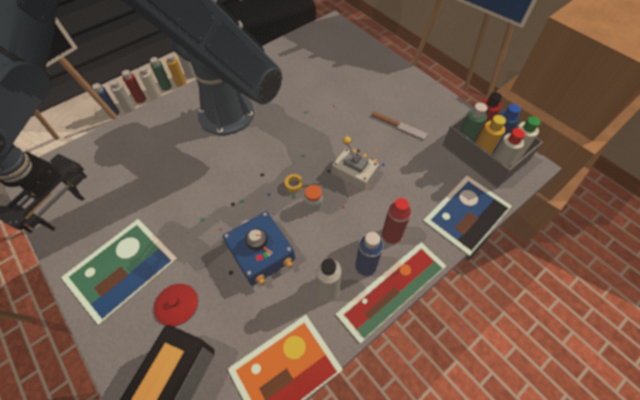

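View pics/t1.png

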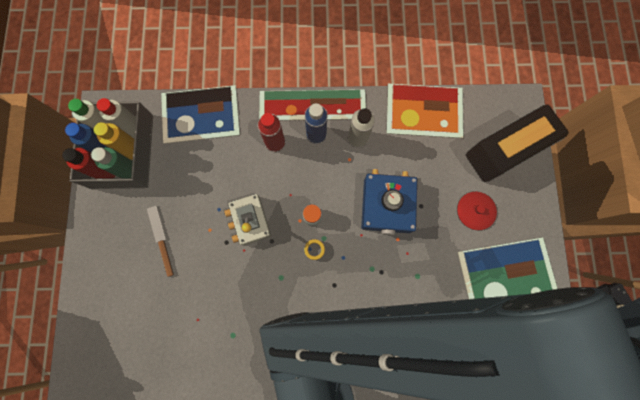

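Run:
```python
from h import *
d=np.load('c1.npz')
t={k[2:]:d[k] for k in d if k[0]=='t'};s={k[2:]:d[k] for k in d if k[0]=='s'}
for n,c,u,v,z in [('knob',t,394,199,.117),('knob',s,257,236,.117),('ball',t,246,227,.135),('man',t,249,218,.05),('ball',s,348,140,.135),('jar',t,312,213,.075),('tape',t,315,250,.02),('canW',t,364,116,.188),('canB',t,316,110,.188),('canR',t,268,119,.188)]:
    print(n,ray(c,cam(c),u,v,z).round(3))
f=t['frame']
A=cv2.resize(f[165:245,355:435],None,fx=5,fy=5,interpolation=cv2.INTER_CUBIC)
B=cv2.resize(f[180:260,210:290],None,fx=5,fy=5,interpolation=cv2.INTER_CUBIC)
save('crop1',np.hstack([A,B]))
for n,c in (('t',t),('s',s)):
    m=(cv2.cvtColor(c['frame'],cv2.COLOR_RGB2HSV))
    print(n,'blue top corners')
    k=cv2.inRange(m,(100,110,40),(125,255,255)); nn,l,st,ce=cv2.connectedComponentsWithStats(k)
    for i in range(1,nn):
        if st[i,4]>150: print(st[i],ce[i], [ray(c,cam(c),*p,.07).round(3)[:2].tolist() for p in cv2.boxPoints(cv2.minAreaRect(np.argwhere(l==i)[:,::-1].astype(np.float32)))])
    k=cv2.inRange(m,(20,130,120),(35,255,255)); nn,l,st,ce=cv2.connectedComponentsWithStats(k)
    for i in range(1,nn):
        if st[i,4]>8: print('yel',st[i],ce[i])
```

```text
knob [ 0.549 -0.224  0.117]
knob [ 0.561 -0.219  0.117]
ball [0.476 0.178 0.135]
man [0.512 0.186 0.05 ]
ball [0.474 0.187 0.135]
jar [0.52  0.003 0.075]
tape [ 0.419 -0.004  0.02 ]
canW [ 0.763 -0.141  0.188]
canB [ 0.783 -0.013  0.188]
canR [0.759 0.116 0.188]
t blue top corners
[ 168  102   65   35 1123] [200.97417631 119.21549421] [[0.848, 0.44], [0.867, 0.247], [0.777, 0.235], [0.759, 0.425]]
[ 65 123  26  22 414] [ 77.92270531 132.88647343] [[0.744, 0.737], [0.808, 0.737], [0.797, 0.66], [0.733, 0.661]]
[ 363  174   53   57 2119] [388.87730061 203.83199622] [[0.479, -0.138], [0.634, -0.154], [0.621, -0.307], [0.467, -0.287]]
[ 465  241   78   31 1387] [502.96322999 255.81326604] [[0.402, -0.423], [0.435, -0.635], [0.382, -0.637], [0.35, -0.427]]
yel [401 110  18  17 238] [409.54621849 117.6302521 ]
yel [ 94 122  24  23 275] [103.65090909 131.14545455]
yel [242 223   9   9  64] [245.765625 227.046875]
yel [304 239  21  21 196] [314.3622449 249.1377551]
s blue top corners
[502 104  18  19 186] [512.05376344 113.00537634] [[0.685, 0.725], [0.68, 0.802], [0.74, 0.781], [0.743, 0.706]]
[433 194  59  44 765] [460.90588235 211.86928105] [[0.821, 0.218], [0.8, 0.415], [0.891, 0.405], [0.905, 0.215]]
[ 225  215   66   61 1443] [259.23423423 243.4019404 ] [[0.475, -0.287], [0.483, -0.138], [0.638, -0.162], [0.624, -0.301]]
[  92  251   76   66 1260] [129.3047619 283.4484127] [[0.423, -0.655], [0.39, -0.449], [0.443, -0.444], [0.472, -0.647]]
yel [493 115  13  11 109] [498.81651376 119.80733945]
yel [487 122   5   3  12] [488.83333333 123.        ]
yel [495 130  10   6  35] [499.34285714 132.45714286]
yel [345 137   6   5  23] [347.04347826 139.08695652]
yel [286 175  16  15  91] [293.56043956 182.57142857]
yel [284 336  21  23 372] [294.00268817 347.1344086 ]
```

View pics/crop1.png

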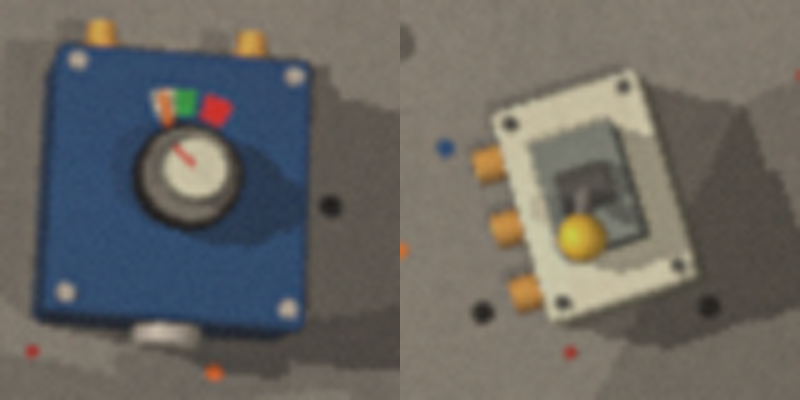

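Top view: the pointer rests on white beside green (about pixel 388,187). The knob is centred near (394,199), at roughly (0.55,-0.222). The valve ball at (246,227) leans towards the robot, so it is shut, and opening it means pushing along about (0.966, 0.26). I'm moving above the regulator.

>>> play_rows(commands=[[[0.03,0.035,0],[0,0,0.16]],[[0.06,0.07,0],[0,0,0.32]],[[0.09,0.105,0],[0,0,0.48]],[[0.12,0.14,0],[0,0,0.64]],[[0.15,0.175,0],[0,0,0.8]],[[0.18,0.21,0],[0,0,0.96]],[[0.21,0.245,0],[0,0,1.12]],[[0.24,0.28,0],[0,0,1.28]],[[0.27,0.315,0],[0,0,1.44]],[[0.297,0.349,0],[0,0,1.6]]])

```text
time_s: 1.35
position: [0.5508, -0.221, 0.2471]
tcp_rot: [[0.9, -0.001, -0.436], [0.436, 0.0, 0.9], [-0.0, -1.0, 0.001]]
force: [-0.4, -0.1, 0.1]
opening: 1.001
```

>>> play_rows(commands=[[[0,0,0],[0,0,0.16]],[[0,0,0],[0,0,0.32]],[[0,0,0],[0,0,0.48]],[[0,0,0],[0,0,0.6]],[[0,0,0],[0,0,0.6]],[[0,0,0],[0,0,0.6]]])

```text
time_s: 2.1
position: [0.5499, -0.2224, 0.2473]
tcp_rot: [[0.503, -0.0, -0.865], [0.865, 0.0, 0.503], [0.0, -1.0, 0.001]]
force: [0.1, 0.7, 0.7]
opening: 1.0
```

Run:
```python
from h import *
s=read_state();c=capture('wrist');save('w1',c['frame'])
print(s['time_s'],s['position'],s['tcp_rot'],s['joint_positions'],s['force'],s['moment'],c['hand_eye'])
T=cam(c,s);np.savez('w1.npz',f=c['frame'],d=c['depth'],T=T,mtx=c['mtx'])
K=np.array(c['mtx'])
for p in ([.55,-.222,.117],[.55,-.222,.089]):
    q=K@(np.linalg.inv(T)@[*p,1])[:3];print(q[:2]/q[2],q[2])
```

```text
2.1 [ 0.54989638 -0.22236962  0.24729395] [[ 5.02543293e-01 -4.69688539e-04 -8.64551917e-01]
 [ 8.64552043e-01  3.33028659e-04  5.02543186e-01]
 [ 5.18817906e-05 -9.99999834e-01  5.73431505e-04]] [-3.28039565e+01  2.77817755e+01  8.67929619e+01  1.60355548e-03
  6.54582198e+01 -9.26362177e+01] [0.10692289 0.65782642 0.65818843] [ 0.0782837  -0.14651494  0.01760752] [[ 9.99999801e-01 -4.06225036e-05  6.29939938e-04  7.12067675e-04]
 [-6.17049905e-04 -2.73369540e-01  9.61908891e-01 -1.37002550e-01]
 [ 1.33131243e-04 -9.61909088e-01 -2.73369510e-01  7.40365581e-02]
 [ 0.00000000e+00  0.00000000e+00  0.00000000e+00  1.00000000e+00]]
[319.76255646 195.17320945] 0.27734818660020777
[319.7927423  188.13170686] 0.30428601940313826
```

View pics/w1.png

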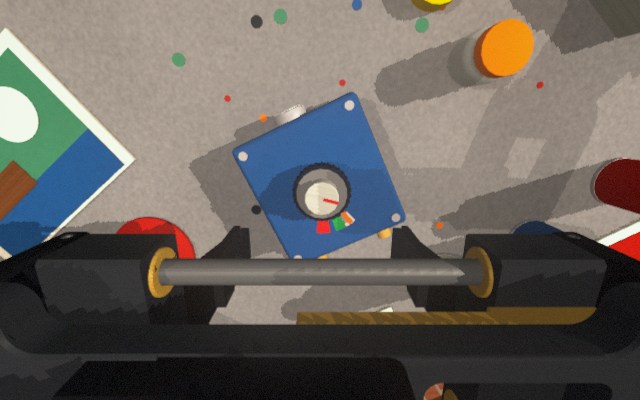

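```bash
cat >> h.py <<'E'
def knob(f,box=(260,140,400,245)):
    x0,y0,x1,y1=box;m=cv2.cvtColor(f,cv2.COLOR_RGB2HSV)[y0:y1,x0:x1]
    out={}
    for n,lo,hi in (('alu',(10,5,120),(35,90,255)),('orange',(8,150,150),(20,255,255)),('green',(45,80,60),(85,255,255)),('red',(0,170,110),(5,255,255)),('white',(0,0,190),(40,50,255))):
        k=cv2.inRange(m,lo,hi);nn,l,st,ce=cv2.connectedComponentsWithStats(k)
        out[n]=[(int(st[i,4]),(ce[i]+[x0,y0]).round(1).tolist(),st[i,2:4].tolist()) for i in range(1,nn) if st[i,4]>4]
    return out
E
python3 - <<'E'
from h import *
d=np.load('w1.npz');f=d['f']
for k,v in knob(f).items(): print(k,v)
m=cv2.cvtColor(f,cv2.COLOR_RGB2HSV)
k=cv2.inRange(m,(100,110,40),(125,255,255)); nn,l,st,ce=cv2.connectedComponentsWithStats(k)
i=1+np.argmax([s[4] if 250<c[0]<400 else 0 for s,c in zip(st[1:],ce[1:])])
print(st[i],[ray({'mtx':d['mtx']},d['T'],*p,.07).round(4)[:2].tolist() for p in cv2.boxPoints(cv2.minAreaRect(np.argwhere(l==i)[:,::-1].astype(np.float32)))])
for p in ([355,93],[234,154]): print(ray({'mtx':d['mtx']},d['T'],*p,.07).round(4))
save('crop2',cv2.resize(f[140:245,270:390],None,fx=5,fy=5,interpolation=cv2.INTER_CUBIC))
E
```

```text
alu [(724, [391.4, 159.6], [24, 59]), (1587, [323.7, 192.7], [48, 49]), (25, [350.3, 216.3], [9, 10]), (45, [395.2, 217.0], [8, 7]), (172, [265.2, 231.6], [15, 29]), (25, [344.7, 221.3], [8, 10]), (16, [396.9, 226.1], [6, 4]), (279, [375.3, 240.1], [42, 18]), (28, [275.5, 240.7], [8, 9])]
orange [(58, [346.2, 217.3], [11, 12]), (12, [389.0, 231.2], [3, 6]), (43, [382.0, 234.4], [9, 7])]
green [(130, [338.1, 223.1], [14, 15])]
red [(26, [330.7, 201.0], [14, 5]), (118, [322.8, 226.6], [13, 12])]
white [(782, [320.7, 197.8], [34, 33]), (8, [350.4, 216.5], [7, 8]), (8, [346.0, 223.8], [3, 4])]
[  233    93   172   165 13987] [[0.4685, -0.2867], [0.4819, -0.1425], [0.6363, -0.1464], [0.6309, -0.3101]]
[ 0.485  -0.1422  0.07  ]
[ 0.4739 -0.286   0.07  ]
```

View pics/crop2.png

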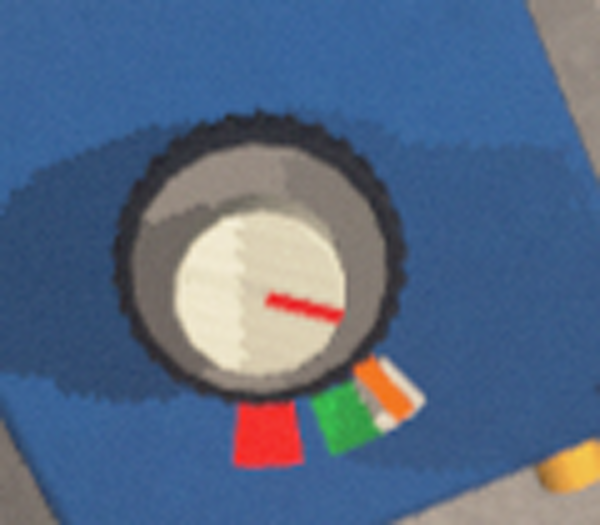

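Run:
```python
from h import *
d=np.load('w1.npz');c={'mtx':d['mtx']};T=d['T']
A=[ray(c,T,322,198.6,.117),ray(c,T,322,193,.098),ray(c,T,322,191.8,.095)]
print(np.round(A,4))
o=np.mean(A,0)
for n,p,z in(('or',(346.2,217.3),.075),('gr',(338.1,223.1),.07),('red',(322.8,226.6),.07),('mark',(338.6,203.5),.117)):
    v=ray(c,T,*p,z)-o;print(n,np.hypot(*v[:2]).round(4),np.arctan2(v[1],v[0]))
```

```text
[[ 0.5541 -0.2219  0.117 ]
 [ 0.5537 -0.2215  0.098 ]
 [ 0.5533 -0.2212  0.095 ]]
or 0.0447 0.14762564745606213
gr 0.0478 -0.1162930790264626
red 0.0483 -0.5009877706050231
mark 0.017 0.716085087833513
```

Pointer-to-green is 0.264 rad, which matches the spec. The axis is at about (0.554,-0.2215). Descending so the fingertips sit about 82 mm above the table, then closing.

>>> play_rows(commands=[[[0.004,0.001,-0.03],[0,0,0]],[[0.004,0.001,-0.06],[0,0,0]],[[0.004,0.001,-0.085],[0,0,0]],[[0.004,0.001,-0.105],[0,0,0]],[[0.004,0.001,-0.12],[0,0,0]],[[0.004,0.001,-0.132],[0,0,0]],[[0.004,0.001,-0.14],[0,0,0]],[[0.004,0.001,-0.14],[0,0,0]],[[0.004,0.001,-0.14],[0,0,0]]])

```text
time_s: 3.28
position: [0.5544, -0.2217, 0.1081]
tcp_rot: [[0.501, 0.001, -0.865], [0.865, -0.001, 0.501], [-0.0, -1.0, -0.001]]
force: [-0.4, 0.3, -0.1]
opening: 0.998
```

>>> play_rows(commands=[[[0,0,0],[0,0,0]],[[0,0,0],[0,0,0]],[[0,0,0],[0,0,0]],[[0,0,0],[0,0,0]],[[0,0,0],[0,0,0]],[[0,0,0],[0,0,0]],[[0,0,0],[0,0,0]],[[0,0,0],[0,0,0]]], gripper=0.04)

```text
time_s: 4.28
position: [0.5533, -0.2228, 0.1078]
tcp_rot: [[0.5, -0.001, -0.866], [0.866, -0.002, 0.5], [-0.003, -1.0, 0.0]]
force: [-3.3, -3.7, 1.5]
opening: 0.684
```

Run:
```python
from h import *
s=read_state();c=capture('wrist');save('w2',c['frame'])
print(s['time_s'],s['position'],s['opening']*.087,s['joint_positions'],s['force'],s['moment'])
```

```text
4.275 [ 0.553292   -0.22283977  0.10777723] 0.059475607987094066 [-32.59019816  38.73167394  92.67566634  -0.20008256  48.5957703
 -92.44784676] [-3.32652041 -3.6985871   1.46287021] [-0.57568057  0.37708144  0.05996718]
```

View pics/w2.png

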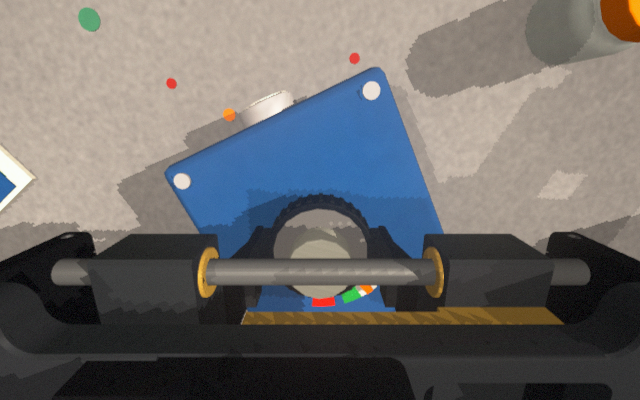

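>>> play_rows(commands=[[[-0.001,-0.001,0],[0,0,-0.06]],[[-0.001,-0.001,0],[0,0,-0.12]],[[-0.001,-0.001,0],[0,0,-0.18]],[[-0.001,-0.001,0],[0,0,-0.24]],[[-0.001,-0.001,0],[0,0,-0.3]],[[-0.001,-0.001,0],[0,0,-0.36]],[[-0.001,-0.001,0],[0,0,-0.42]],[[-0.001,-0.001,0],[0,0,-0.48]],[[-0.001,-0.001,0],[0,0,-0.54]],[[-0.001,-0.001,0],[0,0,-0.6]]])

```text
time_s: 5.58
position: [0.553, -0.2231, 0.1078]
tcp_rot: [[0.903, 0.0, -0.43], [0.43, -0.001, 0.903], [-0.0, -1.0, -0.001]]
force: [-1.3, -1.5, 1.0]
opening: 0.68
```

```bash
cat > m.py <<'E'
from h import *
import sys
s=read_state();R=np.array(s['tcp_rot'])
print(s['time_s'],s['position'].round(4),'yaw',np.arctan2(R[1,0],R[0,0]).round(3),'op',(s['opening']*.087).round(4),'q6',s['joint_positions'][5].round(1),'F',s['force'].round(1),'M',s['moment'].round(3),'tau6',s['tau'][5].round(3))
c=capture('wrist');T=cam(c,s);save(sys.argv[1],c['frame'])
o=np.array([.5538,-.2217,0])
r=knob(c['frame'],(220,180,440,310))
for n,z in(('orange',.075),('green',.07),('red',.07)):
    for a,p,_ in r[n]:
        v=ray(c,T,*p,z)-o;q=np.hypot(*v[:2])
        if .03<q<.065: print(n,a,q.round(4),'ang',np.arctan2(v[1],v[0]).round(3))
E
python3 m.py w3
```

```text
Traceback (most recent call last):
  File "m.py", line 4, in <module>
    print(s['time_s'],s['position'].round(4),'yaw',np.arctan2(R[1,0],R[0,0]).round(3),'op',(s['opening']*.087).round(4),'q6',s['joint_positions'][5].round(1),'F',s['force'].round(1),'M',s['moment'].round(3),'tau6',s['tau'][5].round(3))
                                                                                           ^^^^^^^^^^^^^^^^^^^^^^^^^
AttributeError: 'float' object has no attribute 'round'
```

```bash
sed -i "s/(s\['opening'\]\*.087).round(4)/round(s['opening']*.087,4)/" m.py; python3 m.py w3
```

```text
5.575 [ 0.553  -0.2231  0.1078] yaw 0.445 op 0.0591 q6 -58.1 F [-1.3 -1.5  1. ] M [-0.286  0.026  0.029] tau6 -0.258
red 180 0.0515 ang -0.525
```

>>> play_rows(commands=[[[0,0,0],[0,0,-0.04]],[[0,0,0],[0,0,-0.08]],[[0,0,0],[0,0,-0.12]],[[0,0,0],[0,0,-0.12]]])

```text
time_s: 6.12
position: [0.553, -0.2231, 0.1078]
tcp_rot: [[0.947, 0.0, -0.321], [0.321, -0.001, 0.947], [-0.0, -1.0, -0.001]]
force: [-2.6, -3.0, 1.5]
opening: 0.682
```

```bash
python3 m.py w4
```

```text
6.125 [ 0.553  -0.2231  0.1078] yaw 0.327 op 0.0593 q6 -51.4 F [-2.6 -3.   1.5] M [-0.496  0.167 -0.029] tau6 0.01
orange 14 0.0511 ang 0.198
red 82 0.0526 ang -0.574
```

View pics/w4.png

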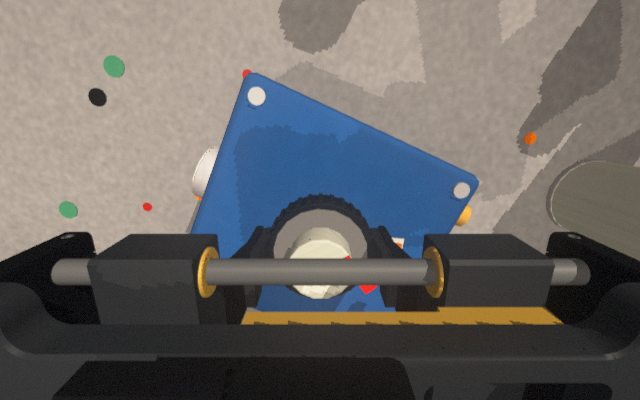

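>>> play_rows(commands=[[[0,0,0],[0,0,-0.04]],[[0,0,0],[0,0,-0.08]],[[0,0,0],[0,0,-0.12]]])

```text
time_s: 6.55
position: [0.553, -0.2231, 0.1078]
tcp_rot: [[0.978, -0.0, -0.207], [0.207, -0.002, 0.978], [-0.001, -1.0, -0.002]]
force: [-2.0, -2.7, 0.9]
opening: 0.679
```

```bash
python3 m.py w5
```

```text
6.55 [ 0.553  -0.2231  0.1078] yaw 0.209 op 0.0591 q6 -44.5 F [-2.  -2.7  0.9] M [-0.577  0.151  0.572] tau6 0.341
orange 55 0.0501 ang 0.12
red 13 0.0543 ang -0.617
```

>>> play_rows(commands=[[[0,0,0],[0,0,-0.04]],[[0,0,0],[0,0,-0.08]],[[0,0,0],[0,0,-0.1]]])

```text
time_s: 6.98
position: [0.5529, -0.2231, 0.1078]
tcp_rot: [[0.994, -0.0, -0.108], [0.108, -0.002, 0.994], [-0.001, -1.0, -0.002]]
force: [-2.8, -4.1, 2.8]
opening: 0.681
```

```bash
python3 m.py w6
```

```text
6.975 [ 0.5529 -0.2231  0.1078] yaw 0.109 op 0.0593 q6 -38.8 F [-2.8 -4.1  2.8] M [-0.717  0.365  0.604] tau6 0.521
orange 57 0.0504 ang 0.018
```

Run:
```python
import cv2
a=[cv2.resize(cv2.imread(f'pics/{n}.png')[225:305,340:440],None,fx=4,fy=4,interpolation=cv2.INTER_CUBIC) for n in('w5','w6')]
cv2.imwrite('pics/crop3.png',cv2.hconcat(a))
```

```text
(no output)
```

View pics/crop3.png

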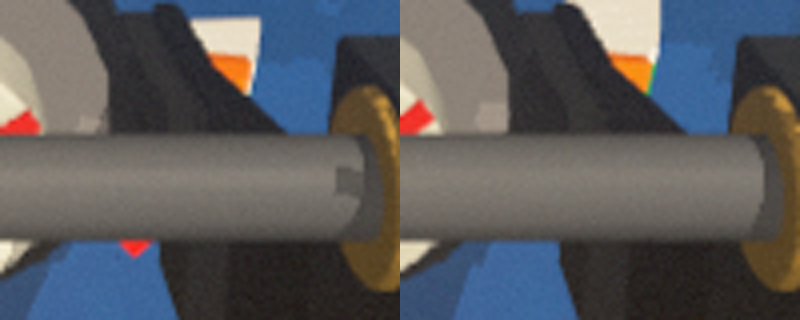

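>>> play_rows(commands=[[[0,0,0],[0,0,-0.04]],[[0,0,0],[0,0,-0.08]],[[0,0,0],[0,0,-0.12]],[[0,0,0],[0,0,-0.12]]])

```text
time_s: 7.52
position: [0.5529, -0.2231, 0.1078]
tcp_rot: [[1.0, -0.0, 0.012], [-0.012, -0.001, 1.0], [-0.0, -1.0, -0.001]]
force: [-2.0, -4.1, 2.9]
opening: 0.68
```

```bash
python3 m.py w7
```

```text
7.525 [ 0.5529 -0.2231  0.1078] yaw -0.012 op 0.0592 q6 -31.9 F [-2.  -4.1  2.9] M [-0.763  0.341  0.487] tau6 0.533
orange 58 0.0504 ang -0.101
green 102 0.0508 ang -0.047
```

>>> play_rows(commands=[[[0,0,0],[0,0,0]],[[0,0,0],[0,0,0]],[[0,0,0],[0,0,0]],[[0,0,0],[0,0,0]],[[0,0,0],[0,0,0]]], gripper=0.087)

```text
time_s: 8.2
position: [0.5531, -0.2223, 0.1075]
tcp_rot: [[1.0, 0.0, 0.014], [-0.014, 0.0, 1.0], [0.0, -1.0, 0.0]]
force: [-0.6, -0.3, 0.6]
opening: 0.996
```

>>> play_rows(commands=[[[0,0,0.02],[0,0,0]],[[0,0,0.05],[0,0,0]],[[0,0,0.09],[0,0,0]],[[0,0,0.14],[0,0,0]],[[0,0,0.14],[0,0,0]],[[0,0,0.14],[0,0,0]]])

```text
time_s: 8.95
position: [0.5525, -0.2221, 0.2472]
tcp_rot: [[1.0, -0.001, 0.014], [-0.014, 0.0, 1.0], [-0.001, -1.0, 0.0]]
force: [0.0, -0.3, 0.4]
opening: 0.997
```

```bash
python3 m.py w8
python3 - <<'E'
from h import *
s=read_state();c=capture('wrist');f=c['frame'];T=cam(c,s)
r=knob(f,(250,130,400,260));o=np.array([.5538,-.2217,0])
for n,z in(('orange',.075),('green',.07),('red',.07),('red',.117)):
    for a,p,_ in r[n]:
        v=ray(c,T,*p,z)-o;print(n,a,p,np.hypot(*v[:2]).round(4),np.arctan2(v[1],v[0]).round(3))
save('crop4',cv2.resize(f[130:260,250:400],None,fx=4,fy=4,interpolation=cv2.INTER_CUBIC))
E
```

```text
8.95 [ 0.5525 -0.2221  0.2472] yaw -0.014 op 0.0867 q6 -31.8 F [ 0.  -0.3  0.4] M [ 0.018 -0.074  0.039] tau6 0.001
orange 88 0.0429 ang -0.119
green 59 0.0491 ang -0.094
red 133 0.048 ang -0.494
orange 8 [398.6, 142.9] 0.0947 0.509
orange 21 [398.0, 152.0] 0.0904 0.417
orange 93 [359.5, 190.5] 0.0429 -0.123
orange 34 [392.0, 214.4] 0.0868 -0.399
orange 60 [391.1, 223.2] 0.0911 -0.509
green 60 [365.0, 188.6] 0.0495 -0.09
red 30 [328.1, 190.8] 0.0102 -0.687
red 133 [358.4, 204.3] 0.0481 -0.494
red 30 [328.1, 190.8] 0.0089 0.699
red 133 [358.4, 204.3] 0.037 -0.223
```

View pics/crop4.png

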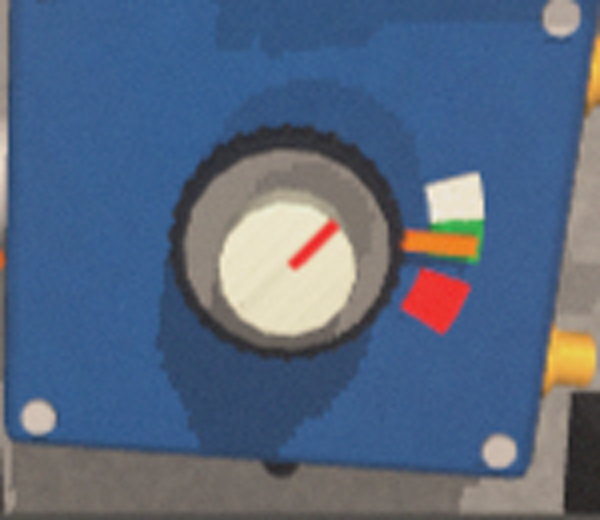

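Pointer sits mid-green at about 0.27 rad, and the knob mark is unchanged (0.70 vs 0.72 rad). Now going to the valve lever with the fingers closed.

>>> play_rows(commands=[[[-0.012,0.039,0],[0,0,-0.13]],[[-0.024,0.078,0],[0,0,-0.26]],[[-0.036,0.117,0],[0,0,-0.39]],[[-0.048,0.156,0],[0,0,-0.52]],[[-0.06,0.195,0],[0,0,-0.65]],[[-0.072,0.234,0],[0,0,-0.78]],[[-0.084,0.273,0],[0,0,-0.91]],[[-0.096,0.312,0],[0,0,-1.04]],[[-0.108,0.351,0],[0,0,-1.17]],[[-0.12,0.391,0],[0,0,-1.295]]], gripper=0.0)

```text
time_s: 10.3
position: [0.4318, 0.1696, 0.2462]
tcp_rot: [[0.254, -0.003, 0.967], [-0.967, -0.0, 0.254], [-0.0, -1.0, -0.003]]
force: [0.8, -0.2, -0.0]
opening: 0.019
```

>>> play_rows(commands=[[[0,0,0],[0,0,0]],[[0,0,0],[0,0,0]],[[0,0,0],[0,0,0]]])

```text
time_s: 10.68
position: [0.4333, 0.1676, 0.2471]
tcp_rot: [[0.258, -0.001, 0.966], [-0.966, -0.0, 0.258], [0.0, -1.0, -0.001]]
force: [0.7, -0.7, -0.3]
opening: 0.006
```

```bash
cat > v.py <<'E'
from h import *
import sys
s=read_state();c=capture('wrist');T=cam(c,s);f=c['frame'];save(sys.argv[1],f)
R=np.array(s['tcp_rot']);print(s['time_s'],s['position'].round(4),np.arctan2(R[1,0],R[0,0]).round(3),round(s['opening'],3),s['force'].round(2),s['joint_positions'].round(1))
k=cv2.inRange(cv2.cvtColor(f,cv2.COLOR_RGB2HSV),(20,130,90),(35,255,255));nn,l,st,ce=cv2.connectedComponentsWithStats(k)
for i in range(1,nn):
    if st[i,4]>60: 
        print(st[i],ce[i],ray(c,T,*ce[i],.142).round(4))
E
python3 v.py v1
```

```text
10.675 [0.4333 0.1676 0.2471] -1.31 0.006 [ 0.65 -0.7  -0.3 ] [  7.3  18.  104.4  -0.   57.7  82.4]
[307 139  30  30 721] [321.32316227 153.57558946] [0.4772 0.1784 0.142 ]
[ 413  191   50   46 1395] [437.9125448  213.48888889] [0.4527 0.0644 0.142 ]
```

View pics/v1.png

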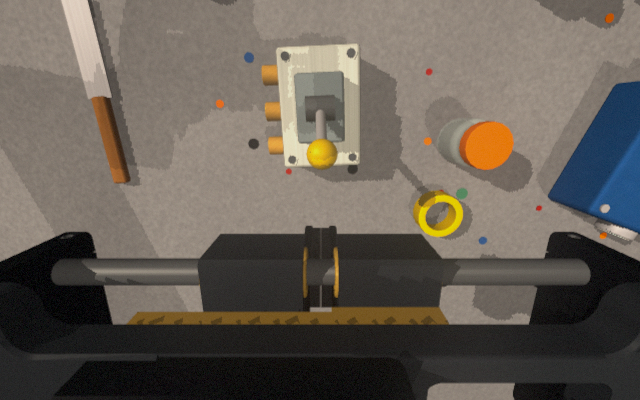

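>>> play_rows(commands=[[[0,0,-0.03],[0,0,0]],[[0,0,-0.06],[0,0,0]],[[0,0,-0.085],[0,0,0]],[[0,0,-0.097],[0,0,0]],[[0,0,-0.097],[0,0,0]],[[0,0,-0.097],[0,0,0]]])

```text
time_s: 11.48
position: [0.4338, 0.1684, 0.1512]
tcp_rot: [[0.258, 0.002, 0.966], [-0.966, 0.0, 0.258], [0.0, -1.0, 0.002]]
force: [0.7, 0.3, 0.9]
opening: 0.004
```

>>> play_rows(commands=[[[0.0058,0.0015,0],[0,0,0]],[[0.0116,0.0031,0],[0,0,0]],[[0.0174,0.0046,0],[0,0,0]],[[0.0213,0.0057,0],[0,0,0]],[[0.0251,0.0067,0],[0,0,0]],[[0.029,0.0077,0],[0,0,0]],[[0.0329,0.0088,0],[0,0,0]],[[0.0367,0.0098,0],[0,0,0]],[[0.0406,0.0108,0],[0,0,0]],[[0.0445,0.0119,0],[0,0,0]]])

```text
time_s: 12.72
position: [0.4779, 0.1805, 0.1505]
tcp_rot: [[0.259, 0.0, 0.966], [-0.966, 0.0, 0.259], [0.0, -1.0, 0.0]]
force: [-1.3, -1.1, 0.4]
opening: 0.009
```

```bash
python3 v.py v2
```

```text
12.725 [0.4779 0.1805 0.1505] -1.309 0.009 [-1.3  -1.06  0.45] [  8.1  29.9 103.6  -0.   46.4  83.1]
[ 297  197   51   52 1949] [321.70395074 221.96305798] [0.4981 0.1851 0.142 ]
[453 254  27   4  79] [465.35443038 255.84810127] [0.4995 0.1023 0.142 ]
[ 444  285   58   29 1173] [472.07928389 298.03495311] [0.4752 0.0879 0.142 ]
```

>>> play_rows(commands=[[[0.0039,0.001,0],[0,0,0]],[[0.0077,0.0021,0],[0,0,0]],[[0.0116,0.0031,0],[0,0,0]],[[0.0155,0.0041,0],[0,0,0]],[[0.0193,0.0052,0],[0,0,0]],[[0.0232,0.0062,0],[0,0,0]],[[0.027,0.0072,0],[0,0,0]],[[0.0309,0.0083,0],[0,0,0]],[[0.0348,0.0093,0],[0,0,0]],[[0.0386,0.0104,0],[0,0,0]]])

```text
time_s: 14.02
position: [0.5162, 0.1909, 0.1504]
tcp_rot: [[0.259, -0.0, 0.966], [-0.966, -0.0, 0.259], [-0.0, -1.0, -0.0]]
force: [-1.3, 1.0, -1.8]
opening: 0.007
```

```bash
python3 v.py v3
```

```text
14.025 [0.5162 0.1909 0.1504] -1.309 0.007 [-1.29  0.98 -1.8 ] [ 8.7 32.3 98.   0.  49.7 83.7]
[ 295  196   50   50 1912] [319.23640167 220.00209205] [0.5373 0.1971 0.142 ]
[ 439  286   57   39 1351] [465.3626943  304.34937084] [0.5085 0.1005 0.142 ]
```

>>> play_rows(commands=[[[0.0019,0.0005,0],[0,0,0]],[[0.0039,0.001,0],[0,0,0]],[[0.0058,0.0016,0],[0,0,0]]])

```text
time_s: 14.45
position: [0.522, 0.1924, 0.1506]
tcp_rot: [[0.259, -0.0, 0.966], [-0.966, -0.0, 0.259], [0.0, -1.0, -0.0]]
force: [-0.8, -0.7, 0.7]
opening: 0.005
```

>>> play_rows(commands=[[[0.0019,0.0005,0],[0,0,0]],[[0.0029,0.0008,0],[0,0,0]]])

```text
time_s: 14.7
position: [0.525, 0.1932, 0.1506]
tcp_rot: [[0.259, 0.0, 0.966], [-0.966, -0.0, 0.259], [0.0, -1.0, 0.0]]
force: [-1.2, -0.3, -0.1]
opening: 0.007
```

```bash
python3 v.py v4
```

```text
14.7 [0.525  0.1932 0.1506] -1.309 0.007 [-1.21 -0.3  -0.13] [ 8.8 32.8 96.7 -0.  50.5 83.8]
[ 295  192   48   48 1835] [318.24305177 215.39128065] [0.5484 0.2006 0.142 ]
[ 439  292   56   33 1032] [463.65116279 307.21608527] [0.5152 0.1029 0.142 ]
```

>>> play_rows(commands=[[[0.001,0.0003,0],[0,0,0]],[[0.0019,0.0005,0],[0,0,0]],[[0.0019,0.0005,0],[0,0,0]]])

```text
time_s: 15.12
position: [0.5265, 0.1937, 0.1505]
tcp_rot: [[0.259, -0.001, 0.966], [-0.966, -0.0, 0.259], [-0.0, -1.0, -0.001]]
force: [-1.8, -0.3, 0.0]
opening: 0.005
```

>>> play_rows(commands=[[[0.001,0.0003,0],[0,0,0]],[[0.001,0.0003,0],[0,0,0]]])

```text
time_s: 15.38
position: [0.5268, 0.1939, 0.1503]
tcp_rot: [[0.259, -0.002, 0.966], [-0.966, -0.001, 0.259], [-0.0, -1.0, -0.002]]
force: [-3.1, -1.3, 0.9]
opening: 0.007
```

>>> play_rows(commands=[[[0.001,0.0003,0],[0,0,0]],[[0.001,0.0003,0],[0,0,0]]])

```text
time_s: 15.62
position: [0.527, 0.194, 0.1502]
tcp_rot: [[0.259, -0.004, 0.966], [-0.966, -0.001, 0.259], [-0.0, -1.0, -0.004]]
force: [-5.3, -1.4, 2.0]
opening: 0.004
```

```bash
python3 v.py v5
```

```text
15.625 [0.527  0.194  0.1502] -1.309 0.004 [-5.27 -1.36  2.03] [ 8.8 33.1 96.2 -0.  51.  83.8]
[ 295  192   48   49 1834] [318.50109051 216.20392585] [0.5501 0.2011 0.142 ]
[ 438  294   56   31 1017] [463.23992134 308.07669617] [0.5167 0.1038 0.142 ]
```

The lever is on its stop: force is rising to about 5 N with no motion, and ball travel is 76 mm against 77 expected. Backing off.

>>> play_rows(commands=[[[-0.005,-0.0013,0],[0,0,0]],[[-0.015,-0.004,0],[0,0,0]],[[-0.03,-0.008,0],[0,0,0]],[[-0.05,-0.0134,0],[0,0,0]],[[-0.07,-0.019,0.02],[0,0,0]],[[-0.085,-0.023,0.05],[0,0,0]],[[-0.09,-0.024,0.09],[0,0,0]],[[-0.09,-0.024,0.1],[0,0,0]],[[-0.09,-0.024,0.1],[0,0,0]],[[-0.09,-0.024,0.1],[0,0,0]]])

```text
time_s: 16.92
position: [0.4383, 0.1702, 0.2494]
tcp_rot: [[0.259, -0.002, 0.966], [-0.966, -0.0, 0.259], [-0.0, -1.0, -0.002]]
force: [-0.4, -0.9, -1.1]
opening: 0.003
```

```bash
python3 v.py v6
python3 - <<'E'
from h import *
b=capture('top');save('t2',b['frame']);a=cv2.imread('pics/t1.png');f=cv2.imread('pics/t2.png')
cv2.imwrite('pics/end.png',np.vstack([f[60:300,60:580],np.hstack([cv2.resize(f[165:245,355:435],(260,260)),cv2.resize(f[180:260,210:290],(260,260))])]))
E
```

```text
16.925 [0.4383 0.1702 0.2494] -1.309 0.003 [-0.4  -0.88 -1.12] [  7.6  18.2 103.4   0.   58.4  82.6]
[303  43  33  37 932] [319.12982833  60.98390558] [0.5507 0.2014 0.142 ]
[ 413  194   50   46 1382] [437.8024602  216.56801737] [0.4543 0.0649 0.142 ]
```

View pics/end.png

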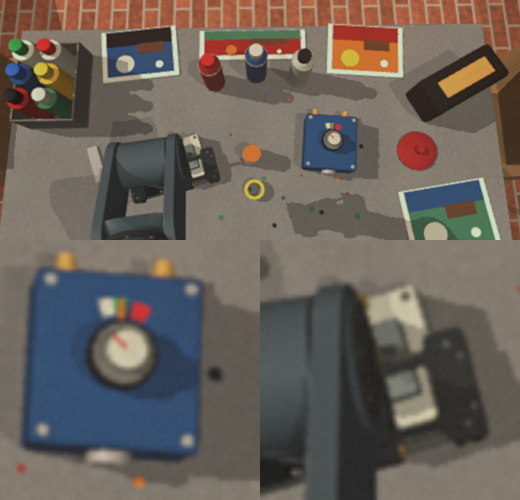

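The ball stays at (0.5507,0.2014), the pointer is in the green, and the other things are where they were. The robot is clear, so I'm handing in.

```bash
python3 -c "
from rig import *
print(hand_in())"
```

```text
the job is handed in; nothing more can be done
None
```

I did both parts in the order asked and handed the job in at about 17 s of robot time; no verdict was reported.

- **Lock ring:** I gripped it above the pointer and turned it clockwise about 1.06 rad. It bit at roughly 0.8 rad, with the torque reading rising to about 0.5–0.6 N m. In the wrist view afterwards the orange pointer stood mid-green at about 0.27 rad.
- **Inner knob:** its red mark read 0.70 rad after the turn against 0.72 before, which is within measuring error.
- **Valve lever:** I pushed it with closed fingers until it stopped moving and the force rose to about 5 N, then backed off. The ball travelled 76 mm of the 77 expected and was still there after I let go.
- **Other things:** in the last top view they looked in place and the robot was touching nothing. The arm hid the lever there and part of the palette knife. The lever's final position therefore comes from the wrist camera.
- **Failed or disagreeing checks:** one script failed on a formatting slip and was rerun. While the finger hid part of the pointer, its angle readings were off by about 0.05 rad, so I relied on the unobstructed view after lifting.

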